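Raise the filling stand to its next hole and set the funnel in its ring

TASK

Set up the filling stand: pull its post up by the black knob until the sprung button pops out through the next hole and locks, feeling for it so that the heavy base is not lifted or dragged off its place. Then take the funnel out of the steel pot by its wooden knob and lower it gently into the stand's ring until it sits flat and upright, and let go; leave the jar on the stand and the other things as they are.

Things in the scene. Friction and masses are not known exactly. Their poses are not given: they have to be found in the camera images.
- stand: Filling stand, loose on the bench. Base plate 180 (x) by 240 (y) by 6 mm, 2 kg; origin: centre of its underside. At (0, -85) mm a fixed 25 mm square tube rises to z 152 mm with three 10 mm holes, 38 mm apart, up its +x face. A 19 mm inner tube (the post, with ring arm and knob) slides up and down in it without turning. Once locked, some 22 N of pull starts to lift the base at the tube.
- knob (a point): Centre of the black knob on top of the post, an upright cylinder 32 mm across, 34 mm tall, free all round down to 40 mm below this point. Friction just holds the post where it is left, not with the funnel's weight on it; pulling it up slowly takes some 5 to 10 N. Pushed down 1 to 2 cm it locks in the lowest hole instead and cannot be freed with one hand.
- ring (a point): Centre of the steel ring on the post's arm, at its flat upper face: level, 94 mm inside, 116 mm outside, 6 mm thick, 120 mm from the post's axis along the stand's +y, 48 mm below knob. The post's brass button starts hidden in the tube; after 1 to 3 cm of slow pull (under 20 mm/s) the pull drops as it pops out of the middle hole, then rises sharply: locked, 1 mm play. Jerked, it may skip past.
- funnel: Metal confectioner's funnel with a stopper rod, 0.45 kg, 182 mm tall, round; origin at the nozzle's tip, z up along its axis. Nozzle 16 mm across at the tip, cone widening to 86 mm at 73 mm height, there a flat collar 108 mm across and 4 mm thick which rests on the pot's rim or the ring, bowl above it to 124 mm across at 115 mm height. It starts hanging upright in the pot by its collar.
- funnel_knob (a point): Centre of the funnel's wooden knob, an upright cylinder 24 mm across and 32 mm tall on the funnel's axis, 166 mm above the nozzle's tip; 35 mm of free rod below the knob before the bowl's rim.
- funnel_seat (a point): Centre of the underside of the funnel's collar, 73 mm above the nozzle's tip; it lies on ring when the funnel is seated.
- jar: Open glass jar with chocolate in it, 70 mm across, 98 mm tall, standing on the stand's base plate below the ring; origin at the centre of its underside. To be left there.
- pot: Round steel pot, 104 mm across, 95 mm tall, 0.75 kg, in which the funnel waits; origin at the centre of its underside.
- bean_bowl: White bowl of cocoa beans, 132 mm across, 53 mm tall; origin at the centre of its underside. To be left alone.
- mortar: Dark stone mortar, 140 mm across, 95 mm tall, with a pestle leaning in it up to 160 mm; origin at the centre of its underside. To be left alone.
- lemon: Lemon, 58 mm across, 76 mm tall, standing on end; origin at its underside. To be left alone.
- pod_half: Half a brown cocoa pod, 88 mm across, 34 mm tall; origin at the centre of its underside. To be left alone.
Mind the look-alikes: they are no part of the job. Leave any turquoise look-alike of the funnel alone. Leave any green look-alike of the jar alone.

How it is judged:
By the outcome, as a careful person would: the job done as asked, in the order asked, and still so for the second after the job is handed in, with the robot touching nothing.
It also fails if it takes over 67 s, if anything falls off the work surface, if the arm or the gripper's body presses on something with over 40 N, if the wrist force passes 120 N, or if a joint passes its speed limit or range.

ROBOT

A 6-joint arm with a two-finger parallel gripper is mounted at the origin on the work surface. World frame = base frame: x ahead of the robot, y to its left, z up, the work surface at z = 0. Lengths are in m, angles in rad, forces in N, time in s.
With the tool pointing down it reaches from about 0.375 to 0.925 m from the base axis. Payload 5.7 kg.
Tool frame: the origin (TCP) lies midway between the tips of the shut fingers; the grasp point (between the pads) lies 19 mm behind it; z points along the fingers, x is the direction in which the jaws open and shut, and the axes are right-handed (so a half turn about z gives the same grasp; the last joint's range is limited). The gripper opens to 88 mm and grips with 3 to 60 N. Pads are 20 mm wide; open, the fingers measure 115 mm over their backs; the gripper's body (75 mm by 178 mm) begins 61 mm behind the grasp point.
Start: joints at [1.043, 0.359, 1.51, -0, 1.272, -0.115], TCP at [0.241, 0.55, 0.223] pointing down, gripper open.
Joint ranges: [-2.97, 2.97], [-1.01, 2.36], [0.21, 2.38], [-0.96, 4.11], [0.2, 2.71], [-2.98, 2.98]. Speed limits (rad/s): [2.39, 2.39, 3.14, 3.14, 3.14, 3.14].

INTERFACE

Orientations are given as a unit quaternion [x, y, z, w].
In Python, from bench import move_ptp, servo_line, goto_joints, move_gripper, sleep, inverse_kinematics, capture, PlanningError, close_job, spot_in, silhouettes, current_clock, current_joint_pos, current_qvel, current_joint_torque, current_position, current_orientation, current_force, current_torque, current_finger_gap gives the robot as it stands. Calls block until the motion is done:
- move_ptp(position, orientation): joint-space move of the TCP to a pose.
- servo_line(position, orientation=None, rate=0.15, contact_N=None): straight line of the TCP; orientation=None keeps the orientation; rate is the mean speed in m/s. With contact_N (N) it stops when the force on the tool has changed by that much, and returns True; else False.
- goto_joints(angles): joint-space move.
- move_gripper(opening): finger opening in m; the grip force is fixed at half the most; returns when the fingers have stopped.
- sleep(seconds).
- inverse_kinematics(position, orientation): joint angles nearest the present ones, or None.
- capture(name): name is "scene" or "top" or "wrist"; returns a dict with "image" (384x512x3 uint8, blue, green, red), "range_z" (384x512 float32, m along the optical axis (not along the pixel's ray), 0 where there is no reading), "intrinsics" (3x3 intrinsics, pixels), "k1" (the pictures are not rectified: a ray, as slopes to the right and down, at radius r is drawn at 1 + k1 r^2 times it, then the intrinsics apply), "R" (3x3) and "t" (3): a world point X has camera coordinates R X + t. Camera axes: x right, y down, z forward; pixel columns grow to the right and rows downward; lengths in m; the calibration is good to about 2 mm. A picture is of the moment at which its call begins.
A pose or a line that the arm cannot do raises PlanningError and nothing moves.
- close_job(): hands the job in, once; it reports no verdict.
Trained networks look in the newest picture that a camera, given by its name, has taken for a name from the list of things; names that differ only in an ending like _2 or _b are one class to them, and where a whole thing is asked for, a point or a joint stands for the part that bears it (a point fixed in the world has none). Each returns a list of dicts, best first, with "conf" (0 to 1); they miss things now and then, are a little off and sometimes report something else, mostly with a low value. They report only what shows in the picture. A call takes as long as a camera call. They do not tell look-alikes from the thing itself.
- spot_in(camera, query): "xy" ([column, row] in pixels, amid what is visible of it).
- silhouettes(camera, query): "region" (384x512 bool, what is visible of it) and "xy" ([column, row] in pixels, amid what is visible of it).
Readings, each from a call of its own:
- current_clock(): time.
- current_joint_pos(): joint angles.
- current_qvel(): joint speeds.
- current_joint_torque(): joint torques, N m.
- current_position(): TCP position.
- current_orientation(): TCP orientation.
- current_force(): force on the tool from outside, world axes, zero at the start.
- current_torque(): the same for the moment, N m.
- current_finger_gap(): finger opening in m.
Only numpy, scipy, OpenCV 4.12 (cv2) and the standard library are available. Lean on these libraries where they do the work, as an engineer would, in place of code of your own. Each camera call takes 0.05 s, during which the arm holds its last target. There are 200 camera calls.

## Working session

There is one attempt and no reset: what is moved stays moved. The work goes in short steps, each a Python script; the robot and the scene stay as the last script left them, time stands still between calls to the robot, and variables do not carry over. Pictures are saved under pics/ and viewed, about 8 in all and at most 12, crops included, and the job is handed in when it is done.

```bash
ls; mkdir -p pics; cat > h.py <<'E'
import numpy as np, cv2
from bench import *
def ray(c,uv):
    K=c["intrinsics"]; k1=c["k1"]
    d=np.array([(uv[0]-K[0,2])/K[0,0],(uv[1]-K[1,2])/K[1,1]]); s=d.copy()
    for _ in range(20): s=d/(1+k1*(s@s))
    return s
def cen(c): return -c["R"].T@c["t"]
def pt(c,uv,z):  # world point from depth
    s=ray(c,uv); return c["R"].T@(np.array([s[0]*z,s[1]*z,z])-c["t"])
def cloud(c,mask):
    v,u=np.nonzero(mask&(c["range_z"]>0)); z=c["range_z"][v,u].astype(float)
    K=c["intrinsics"];d=np.stack([(u-K[0,2])/K[0,0],(v-K[1,2])/K[1,1]],1);s=d.copy()
    for _ in range(20): s=d/(1+c["k1"]*(s**2).sum(1,keepdims=True))
    X=np.c_[s*z[:,None],z]
    return (X-c["t"])@c["R"]
def tri(c1,u1,c2,u2):
    A=[];B=[]
    for c,u in((c1,u1),(c2,u2)):
        d=c["R"].T@np.append(ray(c,u),1);d/=np.linalg.norm(d);P=np.eye(3)-np.outer(d,d);A.append(P);B.append(P@cen(c))
    return np.linalg.solve(sum(A),sum(B))
def proj(c,X):
    x=c["R"]@X+c["t"];s=x[:2]/x[2];s=s*(1+c["k1"]*(s@s));K=c["intrinsics"]
    return np.array([K[0,0]*s[0]+K[0,2],K[1,1]*s[1]+K[1,2]])
E
python3 - <<'E'
from h import *
np.set_printoptions(precision=3,suppress=True)
C={}
for n in("scene","top"):
    C[n]=c=capture(n); print(n,cen(c),c["k1"],c["R"][2])
    for q in("knob","ring","funnel_knob","funnel","jar","stand","pot","bean_bowl","mortar","lemon","pod_half"):
        for s in spot_in(n,q)[:3]:
            u=np.array(s["xy"]);z=c["range_z"][int(u[1]),int(u[0])]
            print(q,round(s["conf"],2),u,pt(c,u,z) if z>0 else None)
cv2.imwrite("pics/a.png",np.vstack([C["scene"]["image"],C["top"]["image"]])[:, :])
cv2.imwrite("pics/s.png",C["scene"]["image"]);cv2.imwrite("pics/t.png",C["top"]["image"])
print(current_orientation(),current_clock(),current_force())
E
```

```text
pics
scene [ 1.025 -0.084  1.021] -0.12802783970356574 [-0.464  0.18  -0.867]
knob 0.62 [113.8 234.7] [ 0.543 -0.222  0.183]
ring 0.62 [115.7 235.6] [ 0.548 -0.218  0.185]
funnel_knob 0.8 [183.3 160.2] [ 0.349 -0.021  0.102]
funnel_knob 0.78 [266.5 164.4] [0.468 0.162 0.149]
funnel 0.91 [267.5 161.5] [0.476 0.161 0.173]
funnel 0.71 [182.4 159.1] [ 0.354 -0.023  0.115]
jar 0.68 [118.9 196.3] [ 0.394 -0.202  0.099]
jar 0.66 [152.8 247.9] [ 0.529 -0.162  0.037]
jar 0.3 [264.2 192.5] [0.513 0.139 0.101]
stand 0.97 [129.4 260.7] [ 0.528 -0.229  0.008]
stand 0.59 [384.1 232.9] [0.705 0.384 0.062]
pot 0.92 [264.7 192.7] [0.514 0.14  0.1  ]
pot 0.24 [266.5 164.6] [0.468 0.162 0.149]
bean_bowl 0.98 [318.2 223.7] [0.61  0.251 0.031]
mortar 0.7 [280.6 301.8] [0.769 0.081 0.044]
lemon 0.7 [384.5 234.3] [0.708 0.384 0.059]
pod_half 0.98 [341.1 160.2] [0.446 0.402 0.019]
top [0.491 0.071 1.046] -0.015896863646192926 [ 0.088 -0.007 -0.996]
knob 0.25 [213.  233.3] [0.464 0.162 0.205]
ring 0.81 [363.8 198.7] [ 0.549 -0.269  0.004]
ring 0.35 [250.3 116.8] [0.782 0.066 0.087]
funnel_knob 0.93 [215.4 235.9] [0.457 0.157 0.202]
funnel_knob 0.75 [287.1 275.3] [ 0.356 -0.014  0.18 ]
funnel 0.8 [292.1 277.7] [ 0.351 -0.026  0.18 ]
funnel 0.57 [208.3 232.2] [0.463 0.188 0.091]
jar 0.87 [348.3 261.4] [ 0.376 -0.189  0.094]
jar 0.6 [337.  202.4] [ 0.538 -0.178  0.042]
stand 0.86 [349.4 201.9] [ 0.536 -0.197  0.102]
pot 0.81 [220.3 232.8] [0.461 0.155 0.094]
bean_bowl 0.71 [192.4 176. ] [0.625 0.237 0.041]
mortar 0.7 [250.8 116.5] [0.783 0.064 0.087]
lemon 0.57 [136.2 156.1] [0.684 0.395 0.059]
pod_half 0.72 [138.6 239. ] [0.446 0.4   0.019]
[ 0.837  0.547 -0.     0.   ] 1.2 [0.552 0.135 0.7  ]
```

View pics/s.png

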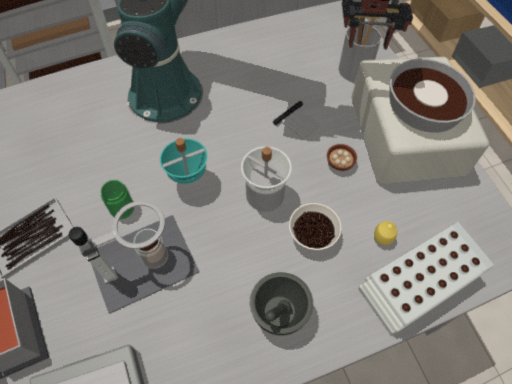

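View pics/t.png

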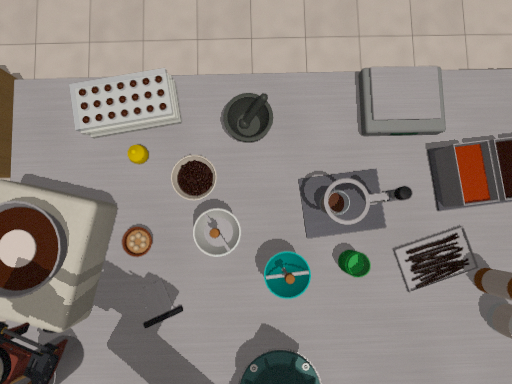

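Scene view: black knob (77,235), ring centre (139,226), steel funnel with knob at (267,154) in the pot, and turquoise look-alike (184,160). Top view: black knob (403,193), ring (347,200), funnel knob (214,233), turquoise look-alike (288,275). Now I'll triangulate.

```bash
python3 - <<'E'
from h import *
np.set_printoptions(precision=3,suppress=True)
G=None
S,T=capture("scene"),capture("top")
print("knob tri",tri(S,(77.5,235),T,(403,193)),"ring tri",tri(S,(139,226),T,(347,200)),"fk tri",tri(S,(267,154),T,(214,233)))
full=np.ones((384,512),bool)
for n,c in(("scene",S),("top",T)):
    P=cloud(c,full)
    k=P[(abs(P[:,0]-.56)<.06)&(abs(P[:,1]+.33)<.05)&(P[:,2]>.16)&(P[:,2]<.4)]
    print(n,"knob",len(k),k.min(0),k.max(0),np.median(k,0)) if len(k) else print("noknob")
    if len(k):
        t=k[k[:,2]>k[:,2].max()-.006]; print(" top",len(t),t.min(0),t.max(0),t.mean(0))
    r=P[(abs(P[:,0]-.545)<.09)&(P[:,1]>-.29)&(P[:,1]<-.11)&(P[:,2]>.15)&(P[:,2]<.3)]
    if len(r):
        print(" ring",len(r),np.percentile(r,[2,50,98],axis=0)); 
        q=r[abs(r[:,2]-np.median(r[:,2]))<.008]; A=np.c_[2*q[:,:2],np.ones(len(q))]
        s=np.linalg.lstsq(A,(q[:,:2]**2).sum(1),rcond=None)[0];print(" fit",s[:2],np.sqrt(s[2]+s[:2]@s[:2]))
    f=P[(abs(P[:,0]-.465)<.05)&(abs(P[:,1]-.16)<.05)&(P[:,2]>.14)&(P[:,2]<.25)]
    if len(f):
        t=f[f[:,2]>f[:,2].max()-.006];print(" fk",len(f),f.min(0),f.max(0),"top",t.mean(0))
E
```

```text
knob tri [ 0.547 -0.286  0.235] ring tri [ 0.538 -0.168  0.177] fk tri [0.464 0.163 0.187]
scene knob 269 [ 0.534 -0.301  0.161] [ 0.564 -0.28   0.255] [ 0.559 -0.289  0.236]
 top 68 [ 0.538 -0.3    0.249] [ 0.563 -0.281  0.255] [ 0.551 -0.289  0.251]
 ring 1306 [[ 0.483 -0.288  0.154]
 [ 0.551 -0.214  0.185]
 [ 0.591 -0.113  0.251]]
 fit [ 0.54  -0.188] 0.06067001996321831
 fk 156 [0.42  0.116 0.14 ] [0.511 0.185 0.208] top [0.466 0.161 0.205]
top knob 124 [ 0.531 -0.302  0.182] [ 0.563 -0.28   0.252] [ 0.546 -0.288  0.248]
 top 99 [ 0.532 -0.302  0.246] [ 0.562 -0.28   0.252] [ 0.547 -0.29   0.249]
 ring 979 [[ 0.48  -0.287  0.18 ]
 [ 0.542 -0.211  0.185]
 [ 0.587 -0.113  0.25 ]]
 fit [ 0.536 -0.187] 0.060428528824770816
 fk 86 [0.452 0.149 0.177] [0.476 0.173 0.208] top [0.464 0.161 0.204]
```

```bash
cat >> h.py <<'E'
def topfit(c,x,y,z0,z1,w=.04):
    P=cloud(c,np.ones(c["range_z"].shape,bool))
    k=P[(abs(P[:,0]-x)<w)&(abs(P[:,1]-y)<w)&(P[:,2]>z0)&(P[:,2]<z1)]
    if not len(k): return None
    t=k[k[:,2]>np.percentile(k[:,2],95)-.006]
    (cx,cy),r=cv2.minEnclosingCircle((t[:,:2]*1000).astype(np.float32))
    return len(t),np.r_[t.mean(0)],(t[:,:2].min(0)+t[:,:2].max(0))/2,np.ptp(t[:,:2],axis=0),(cx/1000,cy/1000,r/1000)
E
python3 - <<'E'
from h import *
np.set_printoptions(precision=4,suppress=True)
D=[1,0,0,0]
move_ptp([.547,-.287,.36],D)
print(current_clock(),current_joint_pos())
for p in([.547,-.287,.36],[.515,-.255,.36]):
    servo_line(p,rate=.2)
    c=capture("wrist");print(cen(c),topfit(c,.547,-.287,.22,.3))
    cv2.imwrite("pics/w%d.png"%(p[0]*1000),c["image"])
    for q in("knob","ring"):
        print(q,[(round(s["conf"],2),s["xy"]) for s in spot_in("wrist",q)])
print(current_clock(),current_force())
E
```

```text
4.4583 [-0.5938  0.2982  1.2662  0.0003  1.5775 -0.5949]
[ 0.5464 -0.2019  0.5231] (775, array([ 0.5477, -0.2848,  0.2504]), array([ 0.5479, -0.2855]), array([0.0305, 0.0304]), (0.5476883544921874, -0.2857491455078125, 0.015712937355041503))
knob [(0.79, [253.8, 106.9])]
ring [(0.61, [252.1, 103.9]), (0.52, [239.2, 68.4])]
[ 0.5141 -0.1699  0.5236] (713, array([ 0.5474, -0.2845,  0.2504]), array([ 0.5479, -0.2857]), array([0.0307, 0.0304]), (0.547654296875, -0.28563372802734377, 0.015834100723266603))
knob [(0.64, [280.4, 137.1])]
ring [(0.75, [277.4, 136.8])]
5.3833 [-0.0625  0.0873 -0.0919]
```

View pics/w547.png

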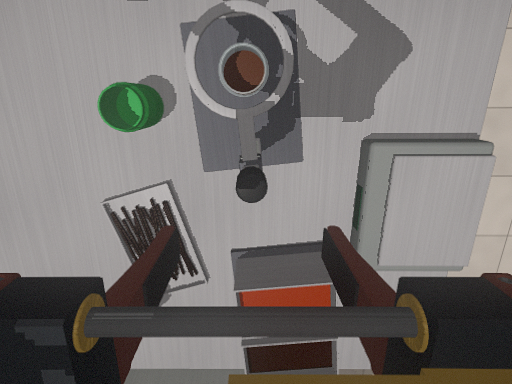

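The wrist view shows the knob at (251,184), with its top at z 0.250 and the ring and jar beyond it. I'll descend and close in steps, checking side force.

```bash
python3 - <<'E'
from h import *
np.set_printoptions(precision=4,suppress=True)
servo_line([.5477,-.2857,.30],rate=.15)
print(servo_line([.5477,-.2857,.218],rate=.06,contact_N=4),current_position(),current_force())
for g in(.042,.037,.035,.034,.033,.0325,.032):
    move_gripper(g);f=current_force();print(g,round(current_finger_gap(),4),f)
    if np.linalg.norm(f[:2])>1.5: break
print(current_clock())
E
```

```text
False [ 0.548  -0.2859  0.2185] [ 0.4005 -0.4022  0.4578]
0.042 0.0419 [0.0708 0.7557 0.0124]
0.037 0.0369 [ 0.3103 -0.0933 -0.6043]
0.035 0.0352 [ 0.5696 -0.0479  0.6641]
0.034 0.0342 [-1.1983  0.5547 -0.4295]
0.033 0.0329 [ 1.1954 -0.2654  0.4023]
0.0325 0.0324 [0.1207 0.194  0.0544]
0.032 0.0319 [ 1.0938  1.4118 -1.0744]
9.8667
```

```bash
python3 - <<'E'
from h import *
np.set_printoptions(precision=3,suppress=True)
move_gripper(0.0);print(current_finger_gap(),current_force())
p0=current_position();p=np.array(p0);q=current_orientation()
for i in range(17):
    p[2]+=.002
    hit=servo_line(p,rate=.008,contact_N=10)
    f=np.mean([current_force() for _ in range(3)],0);z=current_position()[2]-p0[2]
    print(i,hit,round(z*1000,2),f)
    if hit or f[2]<-14: break
print(current_clock(),current_finger_gap(),current_position())
E
```

```text
0.03192364167065328 [ 2.323 -0.321 -0.604]
0 False 1.57 [ 2.672 -1.813 -7.248]
1 False 4.16 [ 3.228 -0.041 -6.059]
2 False 6.28 [ 2.681  0.341 -5.044]
3 False 8.11 [ 2.915 -0.607 -5.689]
4 False 10.7 [ 0.702  0.186 -0.873]
5 False 12.98 [-1.196  1.709  5.903]
6 True 13.63 [0.573 0.166 3.236]
12.7917 0.03171966162776894 [ 0.548 -0.286  0.232]
```

```bash
python3 - <<'E'
from h import *
np.set_printoptions(precision=3,suppress=True)
p=np.array(current_position());z0=p[2]
for i in range(8):
    p[2]+=.0005
    hit=servo_line(p,rate=.005,contact_N=9)
    f=np.mean([current_force() for _ in range(4)],0)
    print(hit,round((current_position()[2]-.2185)*1000,2),f)
    if f[2]<-12 or hit: break
print(current_clock(),current_finger_gap())
E
```

```text
False 13.25 [ 0.35  -1.37  -2.444]
False 13.68 [ 2.113 -1.413 -5.226]
False 14.5 [ 2.098 -1.513 -4.772]
False 15.2 [ 1.614 -1.709 -4.919]
False 15.73 [ 2.253 -2.03  -4.561]
False 16.02 [ 2.161 -0.907 -6.803]
False 16.2 [  4.058  -1.974 -10.935]
False 16.42 [  2.046  -2.719 -13.64 ]
14.9 0.031342964529413896
```

```bash
python3 - <<'E'
from h import *
np.set_printoptions(precision=3,suppress=True)
p=np.array(current_position())
def step(d,n,lim):
    for i in range(n):
        p[2]+=d
        hit=servo_line(p,rate=.005,contact_N=12)
        f=np.mean([current_force() for _ in range(4)],0)
        print(hit,round((current_position()[2]-.2185)*1000,2),f)
        if abs(f[2])>lim or hit: break
step(.0003,2,15.5)
print("down");step(-.0005,8,10)
print(current_clock(),current_finger_gap())
E
```

```text
False 16.52 [  3.92   -3.854 -14.557]
False 16.75 [  1.955  -2.686 -15.162]
down
False 16.52 [  1.941  -2.791 -14.714]
15.6833 0.031623562842574726
```

```bash
python3 - <<'E'
from h import *
np.set_printoptions(precision=3,suppress=True)
p=np.array(current_position())
for i in range(12):
    p[2]-=.0005
    hit=servo_line(p,rate=.005,contact_N=12)
    f=np.mean([current_force() for _ in range(4)],0)
    print(hit,round((current_position()[2]-.2185)*1000,2),f)
    if f[2]>12 or hit: break
c=capture("scene");cv2.imwrite("pics/s2.png",cv2.resize(c["image"][190:310,50:210],None,fx=4,fy=4,interpolation=cv2.INTER_CUBIC))
print(current_clock(),current_finger_gap())
E
```

```text
False 16.37 [  1.322  -2.626 -10.876]
False 16.13 [ 0.069 -2.793 -5.895]
False 15.73 [-0.876 -2.232 -2.633]
False 14.83 [-0.718 -3.671 -1.643]
False 14.07 [-1.004 -2.337 -1.214]
False 13.51 [-0.938 -3.707 -1.639]
False 13.21 [-0.453 -2.787  0.663]
False 12.99 [-2.51  -3.092  3.361]
False 12.78 [-3.102 -1.585  5.107]
False 12.61 [-3.498 -1.895  7.991]
False 12.49 [-4.416 -1.362 10.162]
False 12.38 [-4.176  0.084 12.186]
18.7417 0.03155300922850668
```

View pics/s2.png

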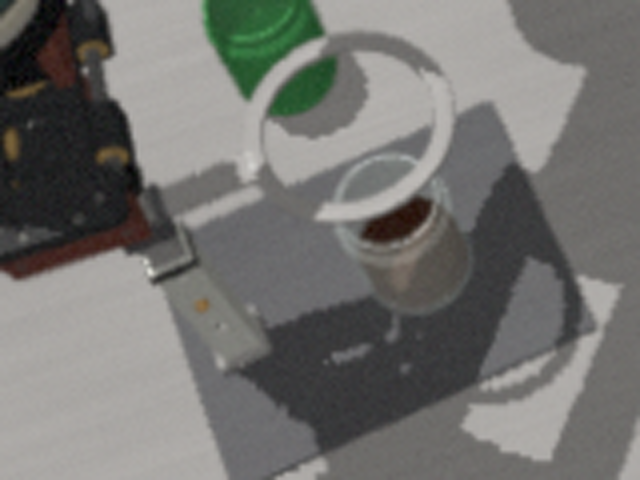

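The brass button shows in the middle hole (crop 202,305), and the post stops firmly both upward (−15 N) and downward (+12 N). It's locked, so I'll release, look at the ring, then go to the funnel.

```bash
cat >> h.py <<'E'
def ringfit(c,x,y,z,w=.075,dz=.012):
    P=cloud(c,np.ones(c["range_z"].shape,bool))
    r=np.hypot(P[:,0]-x,P[:,1]-y)
    q=P[(r>.035)&(r<w)&(abs(P[:,2]-z)<dz)]; 
    zz=np.median(q[:,2]);q=q[abs(q[:,2]-zz)<.004]
    from scipy.optimize import least_squares
    # mid radius of the annulus, robust
    s=least_squares(lambda a:np.hypot(q[:,0]-a[0],q[:,1]-a[1])-a[2],[x,y,.053],loss="soft_l1",f_scale=.003).x
    d=np.hypot(q[:,0]-s[0],q[:,1]-s[1]);n=np.linalg.lstsq(np.c_[q[:,:2],np.ones(len(q))],q[:,2],rcond=None)[0]
    return len(q),s,zz,np.percentile(d,[2,98]),n[:2]
E
python3 - <<'E'
from h import *
np.set_printoptions(precision=4,suppress=True)
p=np.array(current_position());p[2]=.2185+.0147
servo_line(p,rate=.01);print(current_force())
move_gripper(.05);move_gripper(.07)
p[2]=.375;servo_line(p,rate=.15)
servo_line([.545,-.225,.375],rate=.2)
c=capture("wrist");print(cen(c)); cv2.imwrite("pics/w2.png",c["image"])
print("ring",ringfit(c,.536,-.167,.201));print("knob",topfit(c,.5477,-.2857,.24,.29))
T=capture("top");print("ringT",ringfit(T,.536,-.167,.201));print("knobT",topfit(T,.547,-.287,.24,.29))
move_ptp([.464,.11,.33],[1,0,0,0])
for y in(.11,.135):
    servo_line([.464,y,.33],rate=.15)
    c=capture("wrist");print(cen(c),"fk",topfit(c,.464,.161,.18,.23,w=.025));print("rim",ringfit(c,.464,.161,.137,w=.07))
print(current_clock(),current_force())
cv2.imwrite("pics/w3.png",c["image"])
E
```

```text
[-0.1337 -3.4383 -5.5948]
[ 0.5443 -0.1401  0.5378]
ring (3165, array([ 0.5345, -0.1678,  0.0525]), np.float64(0.1996125963395563), array([0.0464, 0.069 ]), array([0.0004, 0.0015]))
knob (655, array([ 0.5471, -0.2843,  0.2641]), array([ 0.5469, -0.2856]), array([0.0306, 0.031 ]), (0.5474190673828125, -0.2857532653808594, 0.015910642623901367))
ringT (656, array([ 0.5337, -0.1675,  0.0531]), np.float64(0.19783994081899708), array([0.0466, 0.0702]), array([0.0015, 0.0014]))
knobT (119, array([ 0.5457, -0.2827,  0.2624]), array([ 0.5461, -0.283 ]), array([0.0298, 0.0215]), (0.5459647827148437, -0.28620916748046876, 0.015389745712280273))
[0.464  0.1941 0.4931] fk (458, array([0.4646, 0.1614, 0.2048]), array([0.4643, 0.1606]), array([0.0225, 0.0233]), (0.46460321044921876, 0.1608503112792969, 0.011897562026977539))
rim (2098, array([0.4645, 0.161 , 0.0578]), np.float64(0.13628794780834272), array([0.0387, 0.0615]), array([-0.0003,  0.0041]))
[0.4632 0.2199 0.493 ] fk (433, array([0.4646, 0.1617, 0.2046]), array([0.4647, 0.1612]), array([0.0231, 0.0235]), (0.4645599060058594, 0.16106105041503907, 0.011864161491394043))
rim (1967, array([0.4646, 0.1612, 0.0579]), np.float64(0.13636655314634352), array([0.0385, 0.0617]), array([-0.0005,  0.0046]))
23.9667 [-0.7121  0.4365  0.4393]
```

View pics/w3.png

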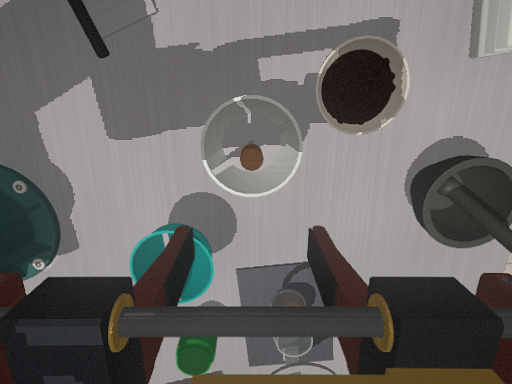

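The wrist view shows the steel funnel's rim centred at (252,145) and its wooden knob at (251,157). The turquoise funnel at (172,262) is clear of the jaws. Fits: funnel_knob (0.4646, 0.161, 0.189), ring (0.5345, −0.1678, 0.200). Both match the given sizes.

```bash
python3 - <<'E'
from h import *
np.set_printoptions(precision=4,suppress=True)
servo_line([.4646,.161,.25],rate=.2)
print(servo_line([.4646,.161,.170],rate=.08,contact_N=5))
for g in(.032,.027,.025,.024): move_gripper(g);print(g,current_force())
move_gripper(0);print(current_finger_gap(),current_force())
print(servo_line([.4646,.161,.21],rate=.04,contact_N=12),current_force())
servo_line([.4646,.161,.385],rate=.15)
print(current_force(),current_finger_gap(),current_torque())
S=capture("scene");cv2.imwrite("pics/s3.png",S["image"][60:320,40:400])
print(current_clock())
E
```

```text
False
0.032 [-0.6453  0.0931 -0.2514]
0.027 [-0.3599 -0.1403 -0.0083]
0.025 [ 0.0592  0.3665 -0.979 ]
0.024 [ 1.1011  0.5877 -0.515 ]
0.023295686745174782 [ 0.9457 -0.066  -0.4386]
False [-0.6347 -1.2265 -5.607 ]
[-0.5291  0.4173 -5.8418] 0.023555310762044833 [-0.0595  0.0826 -0.0437]
29.9833
```

View pics/s3.png

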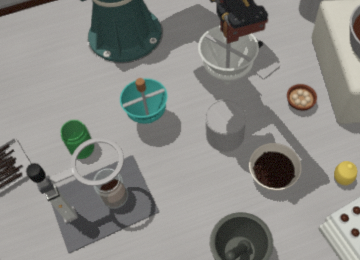

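The funnel is held (about 5 N of weight) and upright, and the pot stays put at (225,128). I'll carry it over the ring and check the rim centre before lowering.

```bash
python3 - <<'E'
from h import *
np.set_printoptions(precision=4,suppress=True)
servo_line([.5345,-.1678,.385],rate=.15)
sleep(.3);print(current_position(),current_force(),current_clock())
for n in("wrist","top","scene"):
    c=capture(n)
    try: print(n,ringfit(c,.5345,-.1678,.353,w=.07))
    except Exception as e: print(n,e)
    if n!="top": cv2.imwrite("pics/o_%s.png"%n,c["image"])
    else: print("ring",ringfit(c,.5345,-.1678,.2))
E
python3 -c "
import cv2,numpy as np
a=cv2.imread('pics/o_wrist.png');b=cv2.imread('pics/o_scene.png')[150:310,30:243]
cv2.imwrite('pics/o.png',np.hstack([cv2.resize(a,(400,300)),cv2.resize(b,(400,300))]))"
```

```text
[ 0.5345 -0.1676  0.3851] [ 0.2496 -0.7696 -6.5363] 32.675
wrist (4359, array([ 0.534 , -0.1672,  0.0578]), np.float64(0.35170690916324676), array([0.0382, 0.0617]), array([-0.0005,  0.0055]))
top (357, array([ 0.5329, -0.1673,  0.0582]), np.float64(0.35052297111034675), array([0.04  , 0.0624]), array([-0.0057,  0.0128]))
ring (302, array([ 0.5338, -0.1673,  0.0533]), np.float64(0.19797078936352225), array([0.0478, 0.0579]), array([ 0.0002, -0.0051]))
scene (399, array([ 0.5348, -0.1677,  0.0583]), np.float64(0.35131161257198834), array([0.0383, 0.0618]), array([0.0154, 0.0032]))
```

View pics/o.png

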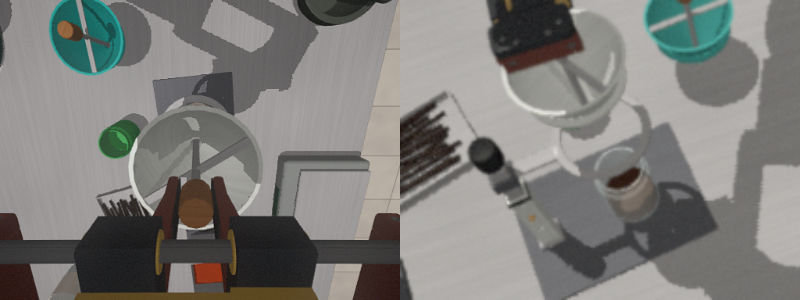

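The rim is level and within about 1 mm of the ring's centre (left pane rim centre ~(196,165)). Lowering by feel.

```bash
python3 - <<'E'
from h import *
np.set_printoptions(precision=4,suppress=True)
x,y=.5347,-.1682
print(servo_line([x,y,.285],rate=.06,contact_N=6),current_position(),current_force())
print(servo_line([x,y,.268],rate=.01,contact_N=3.5),current_position(),current_force(),current_torque())
print(current_clock(),current_finger_gap())
c=capture("wrist");print(ringfit(c,x,y,.242,w=.07))
E
```

```text
False [ 0.5349 -0.1683  0.2854] [ 0.711   0.1645 -5.0752]
True [ 0.5347 -0.1682  0.2732] [ 1.2494 -0.4655  5.1342] [-0.0958 -0.0958 -0.0026]
35.7583 0.02347501330897469
(4319, array([ 0.5342, -0.1677,  0.0578]), np.float64(0.23997748801283603), array([0.0383, 0.0617]), array([-0.0003,  0.0057]))
```

```bash
python3 - <<'E'
from h import *
np.set_printoptions(precision=4,suppress=True)
p=np.array(current_position());p[2]+=.0004;servo_line(p,rate=.01);print(current_force())
for g in(.026,.03,.045): move_gripper(g)
print(current_force())
p[2]+=.1;servo_line(p,rate=.1)
p[1]+=.1;servo_line(p,rate=.2);sleep(.5)
c=capture("wrist");print(ringfit(c,.5345,-.1678,.242,w=.07),topfit(c,.5345,-.1678,.28,.33,w=.025),topfit(c,.547,-.2857,.24,.285,w=.025))
T=capture("top");print(ringfit(T,.5345,-.1678,.242,w=.07),topfit(T,.547,-.2857,.24,.285,w=.025))
S=capture("scene");cv2.imwrite("pics/f.png",cv2.resize(S["image"][120:310,30:330],None,fx=2.6,fy=2.6))
for n,q in(("pot",0),("jar",0),("bean_bowl",0)):
    for s in spot_in("scene",n)[:2]: print(n,s)
print(current_clock(),current_force())
E
```

```text
[ 1.3835 -0.1916  0.1463]
[-0.4121 -0.7285 -1.1251]
(950, array([ 0.5348, -0.167 ,  0.0574]), np.float64(0.2395961631161687), array([0.0367, 0.0619]), array([-0.0031,  0.0162])) (301, array([ 0.5346, -0.1621,  0.307 ]), array([ 0.5347, -0.162 ]), array([0.0226, 0.0128]), (0.5346724853515625, -0.1661414031982422, 0.01133885669708252)) (467, array([ 0.5472, -0.2834,  0.2634]), array([ 0.5474, -0.286 ]), array([0.03  , 0.0321]), (0.5473952026367187, -0.2861537170410156, 0.016206256866455077))
(31, array([15.3957, 16.326 , 22.2608]), np.float64(0.23909879688932656), array([22.2584, 22.2636]), array([-0.3432, -0.2869])) None
pot {'xy': [263.1, 183.1], 'conf': 0.75}
jar {'xy': [155.6, 252.9], 'conf': 0.91}
jar {'xy': [386.1, 234.4], 'conf': 0.75}
bean_bowl {'xy': [318.6, 222.9], 'conf': 0.84}
bean_bowl {'xy': [386.3, 232.7], 'conf': 0.21}
39.875 [-0.1777 -0.1489 -0.2821]
```

View pics/f.png

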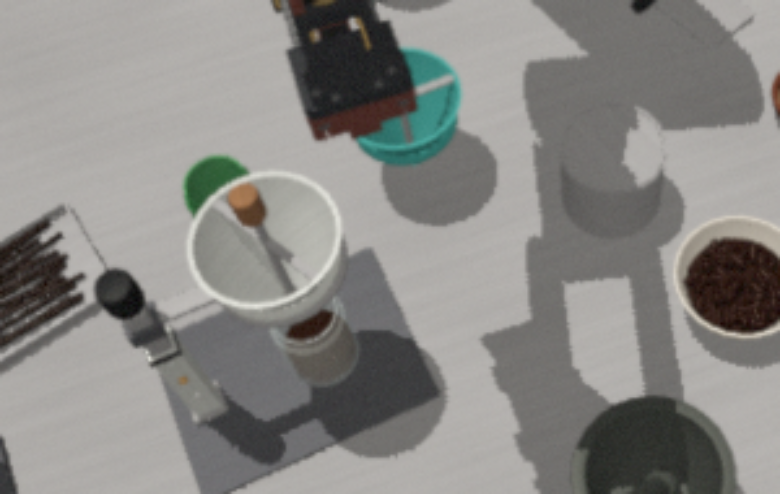

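The funnel sits in the ring, the button still shows at (183,380), and the post's height hasn't changed. Jar and pot are still in place. Handing in.

```bash
python3 -c "
from bench import *
close_job()"
```

```text
the job is handed in; nothing more can be done
```

The stand is set up, the funnel is seated in its ring and released, and the job was handed in at about 40 s of the 67 s allowed. No verdict was reported.

- **Post:** I pulled it up slowly, about 13 mm, until the pull dropped. It then stopped firmly both ways: up at about 15 N, below the 22 N that starts to lift the base, and down at about 12 N. The travel between those stops was roughly 2–3 mm. That is more than the 1 mm play given, which I put down to give in the grip and arm. The brass button shows in the middle hole, and the base was not visibly moved.
- **Funnel:** I lifted it from the pot by its wooden knob, lowered it until contact, eased the force to about zero and let go. The rim fits within about 1 mm of the ring's centre, and its height of 0.240 m matches a seated funnel.
- **Tilt:** while still gripped at contact the rim measured under 0.4° off level. After release a partly hidden view gave about 1°, and the top camera was too blocked to check it. The last scene picture shows the funnel upright.
- **Other things:** in the final picture the post is still locked, the jar is on the base, and the pot, bean bowl and look-alikes look undisturbed. I did not check the mortar, lemon or pod half closely at the end, but the arm never came near them.

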